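# Set up a framed cupboard door on the painting stand

## Robot

A 6-joint arm with a two-finger parallel gripper is mounted at the origin on the work surface. World frame = base frame: x ahead of the robot, y to its left, z up, the work surface at z = 0. Lengths are in m, angles in rad, forces in N, time in s.
With the tool pointing down it reaches from about 0.375 to 0.9 m from the base axis. Payload 3.1 kg.
Tool frame: the origin (TCP) lies between the finger pads; the fingertips stand 8 mm ahead of it and the grasp point (between the pads) lies 11 mm behind it; z points along the fingers, y is the line along which they close (so a half turn about z gives the same grasp; the last joint's range is limited). The gripper opens to 87 mm and grips with 3 to 60 N. Pads are 19 mm wide; open, the fingers measure 117 mm over their backs; the gripper's body (75 mm by 190 mm) begins 51 mm behind the grasp point.
Start: joints at [-1.298, 0.527, 1.433, -0, 1.181, -0.178], TCP at [0.273, -0.562, 0.231] pointing down, gripper open.
Joint ranges: [-3.08, 3.08], [-0.75, 2.2], [0.22, 2.44], [-1.43, 4.57], [0, 2.65], [-2.85, 2.85]. Speed limits (rad/s): [2.79, 2.79, 3.14, 3.14, 3.14, 3.14].

## Interface

Orientations are given as a unit quaternion [x, y, z, w].
In Python, from rig import robot, vision, job gives the robot as it stands.
- The arm moves only by the shell command python3 -m handwheel 'ROWS' [OPENING] [FORCE]. ROWS is JSON, a list of rows, each a list of 4 numbers: the shift along the tool's x, y, z as a fraction of full scale, then the turn about the tool's z as a fraction of full scale. A call has 1 to 20 rows; each row is the pose to reach, as a shift and turn from the pose commanded when the call began, along the tool's axes at that moment, turning the shorter way round; what a row does not reach only later rows make up. Full scale, the value 1, is 300 mm for a shift and 2 pi rad for a turn. A row lasts 1/12 s, in which the tool goes at most 41.7 mm and 7.16 degrees, less where a joint would pass 70% of its speed; a pose out of reach is approached as far as the arm can. A call with a number of a shift or a turn outside -1 to 1 is refused whole. A call with a gripper value outside its range is refused whole. OPENING is the opening in per cent of the stroke, from 0 (shut) to 100 (fully open), set as the call begins (- or left out, the last holds). The fingers move at their own pace and stop on an object; FORCE is the grip in N (left out, the last holds). Time passes only in rows, so rows that repeat a pose let the fingers close. It gives the time, the measured TCP pose, the force, the opening and the grip force at its end, in the units of the state.
- robot.get_obs(): the state, without advancing time (a new reading comes with each control period).
- vision.camera(name): name is "side" or "top" or "wrist"; returns a dict with "frame" (384x512x3 uint8, red, green, blue), "K" (3x3 intrinsics, pixels), "cam_to_world" (4x4, takes a point from camera to world coordinates); the wrist camera has in their place "hand_eye" (4x4, takes a point from camera to tool coordinates, whose origin is the TCP and whose axes are the flange's). Camera axes: x right, y down, z forward; pixel columns grow to the right and rows downward; lengths in m; the calibration is good to about 2 mm. A picture is of the moment at which its call begins: read the wrist's pose just before it. There is no depth.
- job.hand_in(): hands the job in; it is judged then, once.
Trained networks look in the newest picture that a camera, given by its name, has taken for a name from the list of things; names that differ only in an ending like _2 or _b are one class to them, and where a whole thing is asked for, a point or a joint stands for the part that bears it (a point fixed in the world has none). Each returns a list of dicts, best first, with "conf" (0 to 1); they miss things now and then, are a little off and sometimes report something else, mostly with a low value. They report only what shows in the picture. A call takes as long as a camera call. They do not tell look-alikes from the thing itself.
- vision.look_for(camera, label): "point" ([row, column] in pixels, amid what is visible of it).
- vision.outline_of(camera, label): "mask" (384x512 bool, what is visible of it) and "point" ([row, column] in pixels, amid what is visible of it).
The state is a dict: "time": time; "q": joint angles; "joint_velocities": joint speeds; "joint_torque": joint torques, N m; "position": TCP position; "tool_rot": TCP orientation; "ft_force": force on the tool from outside, world axes, zero at the start; "moment": the same for the moment, N m; "grip_width": finger opening in m; "grip_force": force on a finger pad.
Only numpy, scipy, OpenCV 4.12 (cv2) and the standard library are available. Lean on these libraries where they do the work, as an engineer would, in place of code of your own. Each camera call takes 0.05 s, during which the arm holds its last target. There are 200 camera calls.

## Task

Set up the framed cupboard door for painting: first lift the small paint tin off the painting stand and stand it upright on the bench, then push the stand's foot batten along its dovetailed way until it wedges tight. Then lift the framed door, the tallest of the three fronts, out of the peg rack and gently lean it centred and square against the stand's backboard, its foot on the stand up against the batten and its recessed face outward, and let go. Keep the tin upright all along and leave the other two fronts standing in the rack.

Things in the scene. Friction and masses are not known exactly. Their poses are not given: they have to be found in the camera images.
- stand: Painting stand, fixed: plywood base 200 (x) by 260 mm (y), its top 28 mm above the bench, with an upright backboard. Origin: centre of underside; +x points from the open front to the backboard, z up. A dovetail way runs right along y, centred on x = -20 mm, floor at z = 12 mm, wide at the +y end and narrowing towards -y (22 mm wide at y = 0).
- backboard: The stand's upright plywood backboard: 12 mm thick (x), 190 mm wide (y), 110 mm high, square to the base. Origin: middle of its lower edge, at x = 53 mm, y = 0, z = 28 mm of the stand; axes as the stand's. Its front face is at stand x = 47 mm, its top 138 mm above the bench.
- way_home (a point): Where the batten's origin comes when it just wedges (stand x = -20, y = 0, z = 12 mm). Axes as the stand's. The batten's rear face is then at stand x = -4 mm, 51 mm in front of the backboard.
- batten: Loose hardwood foot batten lying in the way, axes as the stand's: bar 32 (x) by 160 (y) by 32 mm high, spanning z = 17 to 49 mm, on a 120 mm tapered dovetail key. Origin: centre of the key's underside. Starts 35 to 55 mm short of way_home, on its +y side, loose; slides easily towards -y until it wedges; about 15 N jams it tight at way_home (to 1 mm); friction holds it.
- tin: Small full paint tin with a paper label, 62 mm diameter, 75 mm high, about 0.3 kg. Origin: centre of its underside, z up. At the start it stands on the stand's base, in the batten's path near the stand's -y end. The bench between stand and rack, 0.56 to 0.70 m ahead of the robot's base, is free.
- rack: Peg rack, fixed, 230 (x) by 118 mm (y): two timber rails along its x with pairs of pegs, making three slots across it at x = -80, 0 and 80 mm. Origin: centre of its underside, z up. Fronts stand on the rails, 15 mm above the bench, held between pegs that reach 60 mm above the bench.
- door: Framed cupboard door, bare wood, 18 thick (x), 140 wide (y), 190 mm tall (z), about 0.26 kg: a 40 mm wide frame round a panel recessed 12 mm on the -x face; +x face flat. Origin: centre of its bottom. Starts upright in any slot of the rack, axes as the rack's. Leaned, foot against the batten, it rests on the backboard's top edge at 17 degrees, x and y axes turned as the stand's.
- door_foot (a point): Middle of the door's bottom front edge (x = -9 mm, y = 0, z = 0 of the door).
- door_top (a point): Middle of the door's top edge (z = 190 mm of the door).
- slab_tall: Plain flat front, 18 mm by 140 mm, 130 mm tall, in another slot of the rack. Origin: centre of its bottom edge face.
- slab_low: Plain flat front, 18 mm by 140 mm, 100 mm tall, in another slot of the rack. Origin: centre of its bottom edge face.
Not all that is in view belongs to the job. What is shaped like the door but purple is not meant. What is shaped like the batten but black is not meant.

How it is judged:
By the outcome, as a careful person would: the job done as asked, in the order asked, and still so for the second after the job is handed in, with the robot touching nothing.
It also fails if it takes over 67 s, if anything falls off the work surface, if the arm or the gripper's body presses on something with over 40 N, if the wrist force passes 120 N, or if a joint passes its speed limit or range.

## Working session

There is one attempt and no reset: what is moved stays moved. The work goes in short steps, Python scripts to look and compute and a shell command to move; the robot and the scene stay as the last step left them, time stands still between calls to the robot, and variables do not carry over. Pictures are saved under pics/ and viewed, at most 10 in all, crops included, and the job is handed in when it is done.

```bash
mkdir -p pics; ls; python3 - <<'E'
from rig import robot, vision, job
import cv2, numpy as np
o=robot.get_obs(); print(o['time'],o['position'],o['tool_rot'])
ims=[]
for c in ('top','side'):
    r=vision.camera(c); cv2.imwrite(f'pics/{c}0.png',r['frame'][:,:,::-1])
    print(c,np.round(r['K'],1).tolist(),np.round(r['cam_to_world'],4).tolist())
    for l in ('stand','backboard','batten','tin','rack','door','slab_tall','slab_low'):
        print(l,[(np.round(d['point']).tolist(),round(d['conf'],2)) for d in vision.look_for(c,l)])
E
```

```text
pics
0.0 [ 0.27268214 -0.56157074  0.22957666] [ 9.74595926e-01  2.23967908e-01 -6.09508750e-05 -1.07412726e-03]
top [[490.2, 0.0, 257.5], [0.0, 490.2, 190.8], [0.0, 0.0, 1.0]] [[-0.0103, -0.9908, 0.1348, 0.2771], [-0.9999, 0.0114, 0.0071, 0.0223], [-0.0085, -0.1348, -0.9908, 1.8158], [0.0, 0.0, 0.0, 1.0]]
stand [([180.0, 209.0], 0.97)]
backboard [([186.0, 202.0], 0.49)]
batten [([250.0, 146.0], 0.84), ([185.0, 227.0], 0.66)]
tin [([152.0, 199.0], 0.87)]
rack [([198.0, 333.0], 0.59)]
door [([123.0, 371.0], 0.89), ([199.0, 328.0], 0.86), ([266.0, 190.0], 0.7)]
slab_tall [([185.0, 336.0], 0.9)]
slab_low [([202.0, 327.0], 0.48)]
side [[491.3, 0.0, 262.2], [0.0, 491.3, 190.7], [0.0, 0.0, 1.0]] [[-0.9788, 0.0997, -0.1789, 0.7948], [0.2037, 0.562, -0.8016, 1.3294], [0.0206, -0.8211, -0.5704, 1.0775], [0.0, 0.0, 0.0, 1.0]]
stand [([259.0, 262.0], 0.87)]
backboard [([248.0, 267.0], 0.84)]
batten [([237.0, 256.0], 0.9), ([305.0, 361.0], 0.61)]
tin [([258.0, 228.0], 0.71), ([162.0, 259.0], 0.47)]
rack [([186.0, 245.0], 0.61)]
door [([152.0, 182.0], 0.95), ([237.0, 357.0], 0.87), ([163.0, 259.0], 0.67)]
slab_tall [([169.0, 239.0], 0.83)]
slab_low [([170.0, 217.0], 0.96), ([162.0, 260.0], 0.59)]
```

```bash
python3 - <<'E'
import cv2
a=cv2.imread('pics/top0.png')[90:310,110:420]; b=cv2.imread('pics/side0.png')[110:340,140:420]
cv2.imwrite('pics/top0c.png',cv2.resize(a,None,fx=2.5,fy=2.5,interpolation=2))
cv2.imwrite('pics/side0c.png',cv2.resize(b,None,fx=2.5,fy=2.5,interpolation=2))
E
```

```text
(no output)
```

View pics/top0c.png

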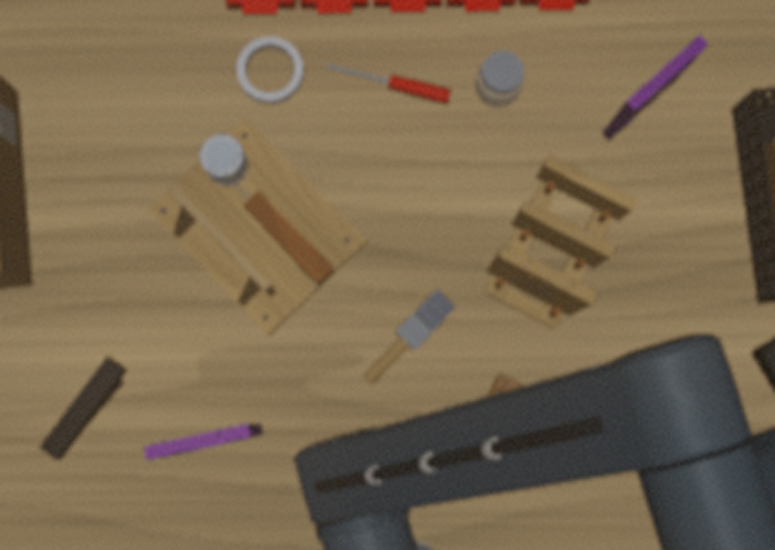

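View pics/side0c.png

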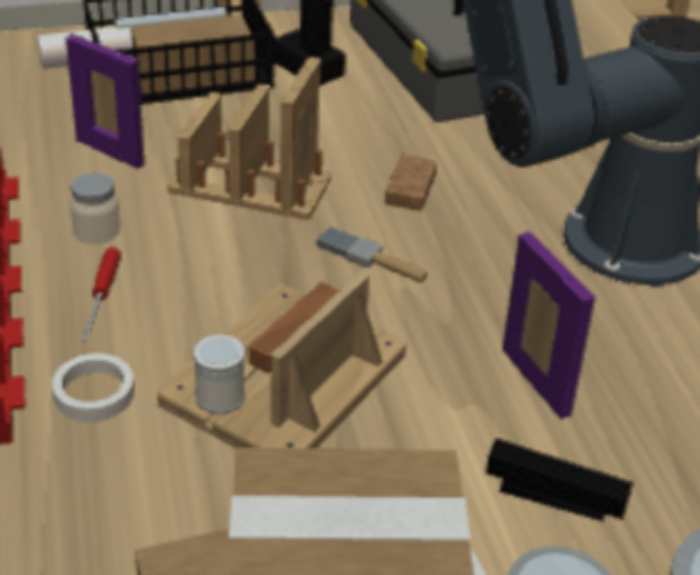

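The top view shows the stand with the tin at its far end (crop 222,157) and the batten at (290,237). The rack's tallest front is the one nearest the robot, at (540,285). The purple doors and the black batten are decoys. The side view confirms that the door is in the slot nearest the robot, with what looks like its plain face towards the camera.

```bash
cat > h.py <<'E'
import numpy as np, cv2
from scipy.spatial.transform import Rotation as R
from scipy.optimize import least_squares
from rig import robot, vision, job
def cam(name,save=None):
    o=robot.get_obs(); r=vision.camera(name)
    if name=='wrist':
        T=np.eye(4); T[:3,:3]=R.from_quat(o['tool_rot']).as_matrix(); T[:3,3]=o['position']
        r['cam_to_world']=T@r['hand_eye']
    if save: cv2.imwrite(f'pics/{save}.png',r['frame'][:,:,::-1])
    return r
def ray(r,rc,z):   # pixel [row,col] -> world point at height z
    M=r['cam_to_world']; d=M[:3,:3]@np.linalg.solve(r['K'],[rc[1],rc[0],1.])
    return M[:3,3]+d*(z-M[2,3])/d[2]
def proj(r,P):     # world Nx3 -> [row,col]
    M=np.linalg.inv(r['cam_to_world']); p=(np.atleast_2d(P)@M[:3,:3].T+M[:3,3])@r['K'].T
    return (p[:,:2]/p[:,2:])[:,::-1]
def fit(r,local,rc): # fixed thing on bench: local Nx3 pts, pixels -> x,y,yaw
    local=np.array(local,float); rc=np.array(rc,float)
    def w(p): c,s=np.cos(p[2]),np.sin(p[2]); return local@np.array([[c,s,0],[-s,c,0],[0,0,1]])+[p[0],p[1],0]
    W=np.array([ray(r,q,l[2]) for q,l in zip(rc,local)])
    best=min((least_squares(lambda p:(proj(r,w(p))-rc).ravel(),[*W.mean(0)[:2],a]) for a in np.arange(-3,3.2,1)),key=lambda s:s.cost)
    print('fit',np.round(best.x[:2],4),np.round(np.degrees(best.x[2]),2),'rms px',round(np.sqrt(2*best.cost/len(rc)),2)); return best.x
def to(x,y,z,yaw=None): # rows' values to reach target; yaw = world angle (deg) of tool x, mod 180
    o=robot.get_obs(); M=R.from_quat(o['tool_rot']).as_matrix()
    d=M.T@(np.array([x,y,z])-o['position'])/0.3
    phi=np.degrees(np.arctan2(M[1,0],M[0,0])); t=0 if yaw is None else -(((yaw-phi+90)%180)-90)
    rows=max(np.linalg.norm(d)*300/41.7,abs(t)/7.16)
    print('phi',round(phi,2),'rows val',np.round(d,4).tolist(),round(t/360,4),'n>=',round(rows,1))
def world(p,l): c,s=np.cos(p[2]),np.sin(p[2]); return np.array([p[0]+c*l[0]-s*l[1],p[1]+s*l[0]+c*l[1],l[2]])
E
python3 - <<'E'
from h import *
r=cam('top'); f=lambda u,v:[90+v/2.5,110+u/2.5]
s=fit(r,[[-.1,-.13,.028],[-.1,.13,.028],[.1,.13,.028],[.1,-.13,.028]],[f(240,118),f(367,242),f(270,333),f(150,208)])
k=fit(r,[[-.115,-.059,.0],[-.115,.059,.0],[.115,.059,.0],[.115,-.059,.0]],[f(487,288),f(555,326),f(632,205),f(548,155)])
np.save('s.npy',s);np.save('k.npy',k)
tin=ray(r,f(222,155),.103); print('tin',tin)
c,sn=np.cos(s[2]),np.sin(s[2]); d=tin[:2]-s[:2]; print('tin local',c*d[0]+sn*d[1],-sn*d[0]+c*d[1])
b=ray(r,f(290,237),.049);d=b[:2]-s[:2]; print('batten local',c*d[0]+sn*d[1],-sn*d[0]+c*d[1])
for n,u,v,z in (('door',540,286,.205),('mid',562,235,.13),('far',585,187,.1),('brush',440,310,0),('screwdriver',420,90,0)): print(n,ray(r,f(u,v),z))
yaw=np.degrees(s[2])+90
to(tin[0]-.03,tin[1]-.03,.30,np.degrees(s[2])); to(tin[0]-.03,tin[1]-.03,.30,np.degrees(s[2])+90)
E
```

```text
fit [0.5632 0.2004] -225.85 rms px 1.31
fit [ 0.5353 -0.2441] -29.04 rms px 33.54
tin [0.65225339 0.24248568 0.103     ]
tin local -0.03184730347525597 -0.09323066461648047
batten local -0.021006906616199753 0.05148127632709236
door [ 0.44838936 -0.19180262  0.205     ]
mid [ 0.52722146 -0.23436564  0.13      ]
far [ 0.6002396  -0.27374561  0.1       ]
brush [ 0.43602605 -0.0696974   0.        ]
screwdriver [ 0.77209247 -0.04535992  0.        ]
phi 25.88 rows val [2.1752, -1.815, -0.2316] 0.1993 n>= 20.4
phi 25.88 rows val [2.1752, -1.815, -0.2316] -0.0507 n>= 20.4
```

```bash
python3 -m handwheel '[[1,-0.83,-0.23,0],[1,-0.83,-0.23,0],[1,-0.83,-0.23,0],[1,-0.83,-0.23,0],[1,-0.83,-0.23,0],[1,-0.83,-0.23,0],[1,-0.83,-0.23,0],[1,-0.83,-0.23,0],[1,-0.83,-0.23,0],[1,-0.83,-0.23,0]]' 100
python3 -m handwheel '[[1,-0.84,0,-0.3],[1,-0.84,0,-0.3],[1,-0.84,0,-0.3],[1,-0.84,0,-0.3],[1,-0.84,0,-0.3],[1,-0.84,0,-0.3],[1,-0.84,0,-0.3],[1,-0.84,0,-0.3],[1,-0.84,0,-0.3],[1,-0.84,0,-0.3],[1,-0.84,0,-0.3],[1,-0.84,0,-0.3],[1,-0.84,0,-0.3],[1,-0.84,0,-0.3],[1,-0.84,0,-0.3],[1,-0.84,0,-0.3]]'
python3 - <<'E'
from h import *
r=cam('wrist','w1'); print(np.round(r['hand_eye'],3).tolist())
for l in ('stand','backboard','batten','tin'): print(l,[(np.round(d['point']).tolist(),round(d['conf'],2)) for d in vision.look_for('wrist',l)])
s=np.load('s.npy')
print('base corners px',np.round(proj(r,[world(s,p) for p in ([-.1,-.13,.028],[-.1,.13,.028],[.1,.13,.028],[.1,-.13,.028])])).tolist())
E
```

```text
time: 1.78
position: [0.4351, -0.2034, 0.3006]
tool_rot: [0.974, 0.225, 0.001, -0.0]
ft_force: [-0.1, 0.2, -0.2]
grip_width: 0.0873
grip_force: 0.0
time: 3.12
position: [0.5939, 0.1505, 0.2995]
tool_rot: [0.39, 0.921, -0.0, -0.0]
ft_force: [0.9, -0.4, -0.1]
grip_width: 0.0868
grip_force: 0.0
[[0.001, -0.955, -0.297, 0.082], [1.0, 0.001, 0.0, -0.0], [0.0, -0.297, 0.955, -0.154], [0.0, 0.0, 0.0, 1.0]]
stand [([100.0, 265.0], 0.65)]
backboard [([70.0, 267.0], 0.84)]
batten [([142.0, 223.0], 0.84)]
tin [([149.0, 344.0], 0.91), ([248.0, 49.0], 0.4)]
base corners px [[193.0, 356.0], [194.0, 168.0], [33.0, 155.0], [33.0, 372.0]]
```

View pics/w1.png

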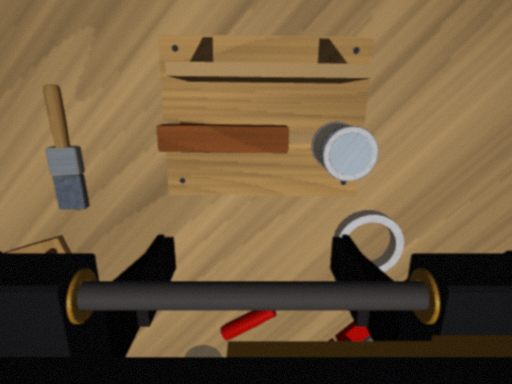

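The wrist view shows the stand base corners at (162,37), (372,39), (363,195) and (168,193). The tin lid is centred at (350,153), and the batten spans columns 158–288.

```bash
python3 - <<'E'
from h import *
r=cam('wrist')
s=fit(r,[[.1,.13,.028],[.1,-.13,.028],[-.1,-.13,.028],[-.1,.13,.028]],[[37,162],[39,372],[195,363],[193,168]])
np.save('s.npy',s)
def loc(P): d=P[:2]-s[:2]; c,n=np.cos(s[2]),np.sin(s[2]); return np.round([c*d[0]+n*d[1],-n*d[0]+c*d[1]],4)
tin=ray(r,[153,350],.103); print('tin',tin,loc(tin)); np.save('tin.npy',tin)
for q in ([125,159],[125,287],[152,288],[152,158]): print('bat',loc(ray(r,q,.049)))
for q in ([78,168],[78,368],[64,161],[64,371]): print('bb',loc(ray(r,q,.138)))
to(tin[0],tin[1],.15,np.degrees(s[2])); to(tin[0],tin[1],.064,np.degrees(s[2]))
E
```

```text
fit [0.5691 0.2008] 133.55 rms px 3.95
tin [0.65297295 0.24242837 0.103     ] [-0.0277 -0.0895]
bat [-0.0029  0.133 ]
bat [-0.0021 -0.0249]
bat [-0.0355 -0.0274]
bat [-0.0363  0.137 ]
bb [0.0465 0.0958]
bb [ 0.0475 -0.0888]
bb [0.0584 0.1013]
bb [ 0.0594 -0.0902]
phi 133.8 rows val [0.0852, 0.3544, 0.4986] 0.0007 n>= 4.4
phi 133.8 rows val [0.0852, 0.3544, 0.7853] 0.0007 n>= 6.2
```

```bash
python3 -m handwheel '[[0.085,0.354,0.3,0],[0.085,0.354,0.3,0],[0.085,0.354,0.3,0],[0.085,0.354,0.3,0],[0.085,0.354,0.45,0],[0.085,0.354,0.6,0],[0.085,0.354,0.7,0],[0.085,0.354,0.785,0],[0.085,0.354,0.785,0],[0.085,0.354,0.785,0]]' 100
python3 -m handwheel '[[0,0,0,0],[0,0,0,0],[0,0,0,0],[0,0,0,0],[0,0,0,0],[0,0,0,0],[0,0,0,0],[0,0,0,0]]' 55 20
python3 - <<'E'
from h import *
tin=np.load('tin.npy')
to(.64,-.03,.17)
E
```

```text
time: 4.25
position: [0.6519, 0.2419, 0.0629]
tool_rot: [0.392, 0.92, -0.001, -0.001]
ft_force: [0.2, 0.4, 0.3]
grip_width: 0.087
grip_force: 0.0
time: 4.92
position: [0.6539, 0.2427, 0.0657]
tool_rot: [0.392, 0.92, 0.001, 0.001]
ft_force: [-0.2, -0.1, 5.7]
grip_width: 0.0616
grip_force: 20.0
phi 133.89 rows val [-0.6237, -0.6626, -0.3482] 0.0 n>= 7.0
```

```bash
python3 -m handwheel '[[0,0,-0.07,0],[0,0,-0.17,0],[0,0,-0.27,0],[0,0,-0.35,0],[-0.05,-0.05,-0.35,0],[-0.12,-0.13,-0.35,0],[-0.2,-0.21,-0.35,0],[-0.28,-0.3,-0.35,0],[-0.36,-0.38,-0.35,0],[-0.44,-0.47,-0.35,0],[-0.52,-0.55,-0.35,0],[-0.58,-0.61,-0.35,0],[-0.62,-0.66,-0.35,0],[-0.62,-0.66,-0.28,0],[-0.62,-0.66,-0.2,0],[-0.62,-0.66,-0.12,0],[-0.62,-0.66,-0.04,0],[-0.62,-0.66,0.03,0],[-0.62,-0.66,0.06,0],[-0.62,-0.66,0.06,0]]'
```

```text
time: 6.58
position: [0.6364, -0.0284, 0.0428]
tool_rot: [0.392, 0.92, -0.001, -0.004]
ft_force: [-0.8, -0.5, -2.5]
grip_width: 0.0614
grip_force: 20.0
```

```bash
python3 -m handwheel '[[0,0,0.01,0],[0,0,0.02,0],[0,0,0.026,0],[0,0,0.026,0]]'
```

```text
time: 6.92
position: [0.6396, -0.0289, 0.039]
tool_rot: [0.392, 0.92, 0.0, 0.001]
ft_force: [0.5, -0.1, -2.7]
grip_width: 0.0616
grip_force: 20.0
```

```bash
python3 -m handwheel '[[0,0,0.004,0],[0,0,0.007,0],[0,0,0.007,0]]'
```

```text
time: 7.17
position: [0.6397, -0.029, 0.0377]
tool_rot: [0.392, 0.92, 0.0, 0.001]
ft_force: [-1.7, -0.1, 3.9]
grip_width: 0.0616
grip_force: 20.0
```

```bash
python3 -m handwheel '[[0,0,0,0],[0,0,0,0],[0,0,0,0],[0,0,0,0],[0,0,-0.1,0],[0,0,-0.2,0],[0,0,-0.33,0],[0,0,-0.45,0],[0,0,-0.45,0]]' 100
python3 - <<'E'
from h import *
r=cam('wrist'); s=np.load('s.npy')
for l in ('tin','batten','stand'): print(l,[(np.round(d['point']).tolist(),round(d['conf'],2)) for d in vision.look_for('wrist',l)])
p=world(s,(-.02,.178,.12)); to(*p,np.degrees(s[2]))
E
```

```text
time: 7.92
position: [0.6441, -0.0298, 0.1792]
tool_rot: [0.392, 0.92, 0.001, 0.008]
ft_force: [0.7, -0.4, 0.7]
grip_width: 0.0866
grip_force: 0.0
tin [([191.0, 251.0], 0.67), ([244.0, 77.0], 0.2)]
batten []
stand [([25.0, 367.0], 0.92)]
phi 133.88 rows val [0.6473, -0.229, 0.1685] 0.0009 n>= 5.1
```

```bash
python3 -m handwheel '[[0.2,-0.07,0,0],[0.4,-0.14,0,0],[0.6,-0.21,0,0],[0.645,-0.229,0.1,0],[0.645,-0.229,0.16,0],[0.645,-0.229,0.26,0],[0.645,-0.229,0.36,0],[0.645,-0.229,0.425,0],[0.645,-0.229,0.425,0],[0.645,-0.229,0.425,0]]' 0 20
python3 - <<'E'
from h import *
r=cam('wrist','w2'); s=np.load('s.npy')
o=robot.get_obs(); P=o['position']; d=P[:2]-s[:2]; c,n=np.cos(s[2]),np.sin(s[2]); print('tcp local',c*d[0]+n*d[1],-n*d[0]+c*d[1],P[2],o['grip_width'],o['ft_force'])
E
```

```text
time: 8.95
position: [0.4536, 0.0631, 0.042]
tool_rot: [0.392, 0.92, -0.001, -0.003]
ft_force: [-0.0, 0.2, -0.8]
grip_width: 0.0286
grip_force: 0.0
tcp local -0.021205129078838342 0.17780346544413217 0.043053754453571166 0.024449112462556426 [ 0.14378163 -0.57147827 -0.24526509]
```

View pics/w2.png

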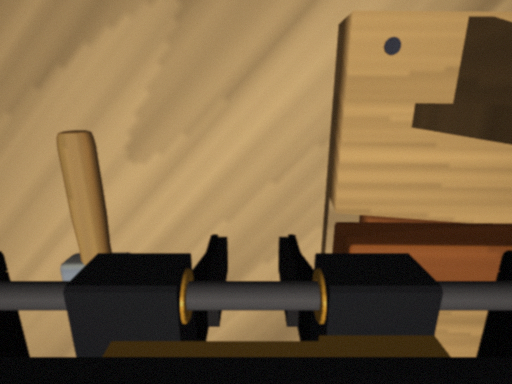

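The fingers are closing beside the batten's +y end, which sits near the base edge (column ~337). The way ahead is clear to push along tool +y.

```bash
python3 -m handwheel '[[0,0.0,0,0],[0,0.02,0,0],[0,0.04,0,0],[0,0.06,0,0],[0,0.08,0,0],[0,0.1,0,0],[0,0.12,0,0],[0,0.14,0,0],[0,0.16,0,0],[0,0.18,0,0],[0,0.2,0,0],[0,0.21,0,0],[0,0.22,0,0]]' 0 20
python3 -m handwheel '[[0,0.01,0,0],[0,0.015,0,0],[0,0.015,0,0]]'
python3 - <<'E'
from h import *
s=np.load('s.npy')
o=robot.get_obs(); P=o['position']; d=P[:2]-s[:2]; c,n=np.cos(s[2]),np.sin(s[2]); F=o['ft_force'];print('tcp local',c*d[0]+n*d[1],-n*d[0]+c*d[1],P[2],o['grip_width'],'Flocal',c*F[0]+n*F[1],-n*F[0]+c*F[1])
E
```

```text
time: 10.08
position: [0.5031, 0.109, 0.0436]
tool_rot: [0.391, 0.92, -0.0, -0.0]
ft_force: [-1.8, -2.5, 4.2]
grip_width: 0.0003
grip_force: 2.2
time: 10.33
position: [0.5066, 0.112, 0.0436]
tool_rot: [0.392, 0.92, 0.0, 0.0]
ft_force: [-1.0, -0.4, 2.2]
grip_width: 0.0008
grip_force: 0.9
tcp local -0.02131532068321864 0.1064882720328315 0.04362542954113409 0.0007820682297999569 Flocal 0.37082824458905933 0.9964755691509934
```

```bash
python3 -m handwheel '[[0,0.01,0,0],[0,0.015,0,0],[0,0.015,0,0]]' | grep -E 'pos|ft'
python3 -m handwheel '[[0,0.005,0,0],[0,0.01,0,0],[0,0.01,0,0]]'| grep -E 'pos|ft'

```

```text
position: [0.51, 0.1152, 0.0436]
ft_force: [-1.4, -1.1, 0.9]
position: [0.5121, 0.1172, 0.0436]
ft_force: [-1.5, -1.2, 0.7]
```

```bash
python3 -m handwheel '[[0,0.005,0,0],[0,0.005,0,0]]' | grep -E 'pos|ft'
python3 -m handwheel '[[0,0.005,0,0],[0,0.005,0,0]]'| grep -E 'pos|ft'

```

```text
position: [0.5131, 0.1181, 0.0436]
ft_force: [-0.5, -2.2, 0.7]
position: [0.5141, 0.1192, 0.0436]
ft_force: [-0.7, -2.5, 1.0]
```

```bash
python3 -m handwheel '[[0,0.004,0,0],[0,0.004,0,0]]'| grep -E 'pos|ft'

```

```text
position: [0.5149, 0.12, 0.0437]
ft_force: [-1.2, -2.2, 1.2]
```

```bash
python3 -m handwheel '[[0,0.004,0,0],[0,0.004,0,0]]'| grep -E 'pos|ft'
python3 -m handwheel '[[0,0.004,0,0],[0,0.004,0,0]]'| grep -E 'pos|ft'

```

```text
position: [0.5156, 0.1208, 0.0437]
ft_force: [-1.1, -2.7, 1.6]
position: [0.5157, 0.121, 0.0437]
ft_force: [-2.4, -5.6, 3.5]
```

```bash
python3 -m handwheel '[[0,0.003,0,0],[0,0.003,0,0]]'| grep -E 'pos|ft'

```

```text
position: [0.5156, 0.1211, 0.0437]
ft_force: [-3.4, -9.2, 3.3]
```

```bash
python3 -m handwheel '[[0,0.004,0,0],[0,0.004,0,0]]'| grep -E 'pos|ft'

```

```text
position: [0.5156, 0.1212, 0.0437]
ft_force: [-4.6, -11.3, 6.0]
```

```bash
python3 -m handwheel '[[0,0.003,0,0],[0,0.003,0,0]]'| grep -E 'pos|ft'

```

```text
position: [0.5156, 0.1213, 0.0436]
ft_force: [-5.7, -13.9, 7.3]
```

```bash
python3 -m handwheel '[[0,0.002,0,0],[0,0.002,0,0]]'| grep -E 'pos|ft'

```

```text
position: [0.5156, 0.1213, 0.0436]
ft_force: [-6.8, -15.1, 7.7]
```

```bash
python3 -m handwheel '[[0,0.005,0,0],[0,0.005,0,0]]'| grep -E 'pos|ft'

```

```text
position: [0.5155, 0.1214, 0.0436]
ft_force: [-8.5, -17.4, 10.0]
```

```bash
python3 -m handwheel '[[0,0.003,0,0],[0,0.003,0,0],[0,0.003,0,0]]'| grep -E 'pos|ft'

```

```text
position: [0.5156, 0.1215, 0.0437]
ft_force: [-10.0, -21.2, 10.7]
```

```bash
python3 -m handwheel '[[0,-0.06,0,0],[0,-0.1,0,0],[0,-0.1,-0.15,0],[0,-0.1,-0.3,0],[0,-0.05,-0.43,0],[-0.05,0.05,-0.57,0],[-0.05,0.15,-0.7,0],[-0.05,0.21,-0.8,0],[-0.05,0.21,-0.85,0],[-0.05,0.21,-0.85,0],[-0.05,0.21,-0.85,0],[-0.05,0.21,-0.85,0]]' 100
python3 - <<'E'
from h import *
r=cam('wrist','w3'); cv2.imwrite('pics/w3c.png',cv2.resize(r['frame'][:300,:,::-1],(800,469),interpolation=2)); s=np.load('s.npy')
for l in ('tin','batten','stand'): print(l,[(np.round(d['point']).tolist(),round(d['conf'],2)) for d in vision.look_for('wrist',l)])
E
```

```text
time: 13.75
position: [0.5757, 0.1589, 0.2978]
tool_rot: [0.391, 0.92, -0.0, -0.001]
ft_force: [-1.3, 0.2, -0.5]
grip_width: 0.0726
grip_force: 0.0
tin [([273.0, 203.0], 0.95)]
batten [([154.0, 270.0], 0.96)]
stand [([118.0, 269.0], 0.95)]
```

View pics/w3c.png

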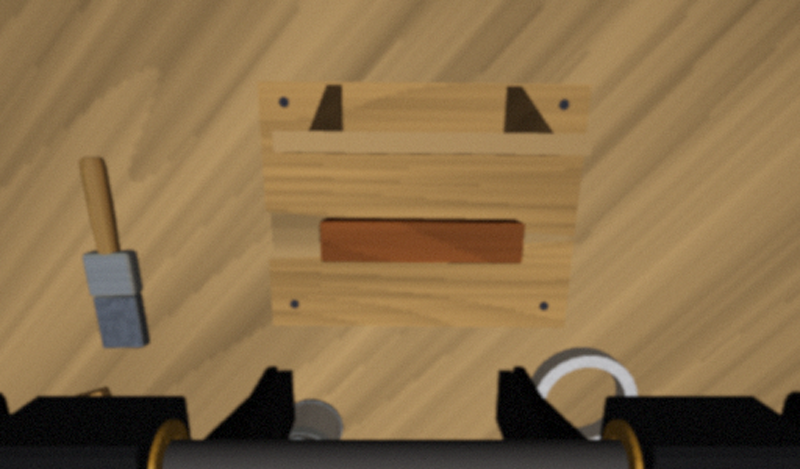

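The batten is now centred on the base, spanning columns 320–523 against base edges of about 271–573 (centres about 421 and 422). So it is home. The backboard's top front edge is at row 153.

```bash
python3 - <<'E'
from h import *
r=cam('wrist'); f=lambda u,v:[v/1.5625,u/1.5625]
L=[[.1,.13,.028],[.1,-.13,.028],[-.1,-.13,.028],[-.1,.13,.028],[.047,.095,.138],[.047,-.095,.138],[-.004,.08,.049],[-.004,-.08,.049],[-.036,-.08,.049],[-.036,.08,.049]]
Q=[f(259,82),f(590,86),f(566,326),f(272,326),f(274,153),f(587,153),f(320,221),f(523,221),f(522,263),f(320,263)]
s=fit(r,L,Q); np.save('s.npy',s)
print(np.round(proj(r,[world(s,l) for l in L])-np.array(Q),1).tolist())
# rack look: 
t=cam('top'); g=lambda u,v:[90+v/2.5,110+u/2.5]
to(.52,-.19,.33,61.6+180)
E
```

```text
fit [0.5654 0.1983] 133.69 rms px 1.71
[[0.2, -2.1], [-1.5, 0.7], [1.1, -1.1], [0.1, 0.7], [0.4, -1.4], [1.3, 2.1], [0.1, 1.0], [0.7, -0.4], [-0.9, -1.7], [-1.5, 2.0]]
phi 133.86 rows val [-0.7079, -0.939, -0.1079] 0.2007 n>= 10.1
```

```bash
python3 -m handwheel '[[-0.8,-1,-0.11,0],[-0.8,-1,-0.11,0],[-0.8,-1,-0.11,0],[-0.8,-1,-0.11,0],[-0.8,-1,-0.11,0],[-0.8,-1,-0.11,0],[-0.8,-1,-0.11,0],[-0.8,-1,-0.11,0],[-0.8,-1,-0.11,0],[-0.8,-1,-0.11,0]]' 60
python3 -m handwheel '[[-0.09,-0.22,0,0.2],[-0.09,-0.22,0,0.2],[-0.09,-0.22,0,0.2],[-0.09,-0.22,0,0.2],[-0.09,-0.22,0,0.2],[-0.09,-0.22,0,0.2],[-0.09,-0.22,0,0.2],[-0.09,-0.22,0,0.2],[-0.09,-0.22,0,0.2],[-0.09,-0.22,0,0.2],[-0.09,-0.22,0,0.2],[-0.09,-0.22,0,0.2],[-0.09,-0.22,0,0.2]]'
python3 - <<'E'
from h import *
r=cam('wrist','w4'); S=cv2.imread('pics/side0.png')[125:205,200:280]
A=np.hstack([cv2.resize(r['frame'][:,:,::-1],(500,375)),cv2.resize(S,(300,375),interpolation=2)])
cv2.imwrite('pics/w4c.png',A)
for l in ('rack','door','slab_tall','slab_low'): print(l,[(np.round(d['point']).tolist(),round(d['conf'],2)) for d in vision.look_for('wrist',l)])
E
```

```text
time: 14.88
position: [0.526, -0.2288, 0.3318]
tool_rot: [0.394, 0.919, -0.002, 0.001]
ft_force: [0.0, 1.0, 0.0]
grip_width: 0.0525
grip_force: 0.0
time: 15.97
position: [0.4977, -0.2872, 0.3314]
tool_rot: [0.857, 0.515, -0.0, -0.0]
ft_force: [0.3, 0.2, 0.6]
grip_width: 0.0527
grip_force: 0.0
rack [([94.0, 253.0], 0.7), ([117.0, 263.0], 0.6)]
door [([136.0, 462.0], 0.88)]
slab_tall []
slab_low [([117.0, 185.0], 0.72), ([114.0, 326.0], 0.64)]
```

View pics/w4c.png

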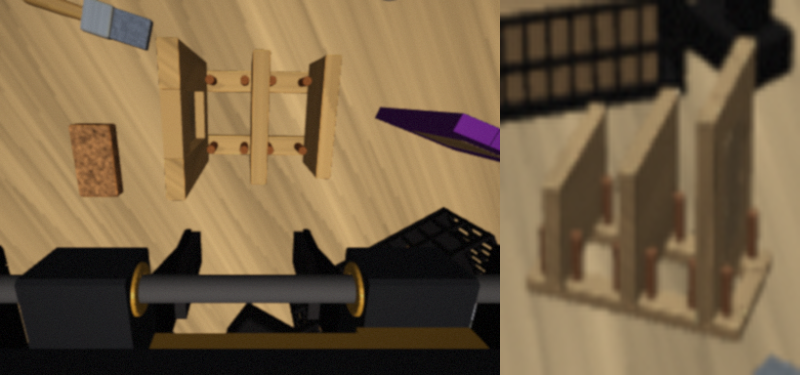

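The left front is the door, with its top face from about (158–178, 38) down to (163–184, 198) in the crop. A recessed panel shows on its inner face at (200,115), and the side view shows a flat outer face. So door +x points away from the other slabs, at about 151.6°.

```bash
python3 - <<'E'
from h import *
r=cam('wrist'); f=lambda u,v:[v*1.024,u*1.024]
L=[[.009,.07,.205],[.009,-.07,.205],[-.009,-.07,.205],[-.009,.07,.205]]
d=fit(r,L,[f(163,199),f(158,38),f(178,38),f(184,197)])
f0=r['frame'][:,:,::-1].copy()
m=[(round(x['conf'],2),x['mask'].sum()) for x in vision.outline_of('wrist','door')]; print(m)
for p in proj(r,[world(d,l) for l in L]): cv2.circle(f0,(int(round(p[1])),int(round(p[0]))),2,(0,0,255),-1)
cv2.imwrite('pics/w4d.png',cv2.resize(f0[20:220,140:380],(720,600)))
np.save('d.npy',d)
to(d[0],d[1],.26,np.degrees(d[2])-90)
E
```

```text
fit [ 0.4659 -0.2048] -210.12 rms px 2.32
[(0.78, np.int64(6984)), (0.62, np.int64(3719))]
phi 61.91 rows val [0.1933, -0.2238, 0.2389] 0.0057 n>= 2.7
```

View pics/w4d.png

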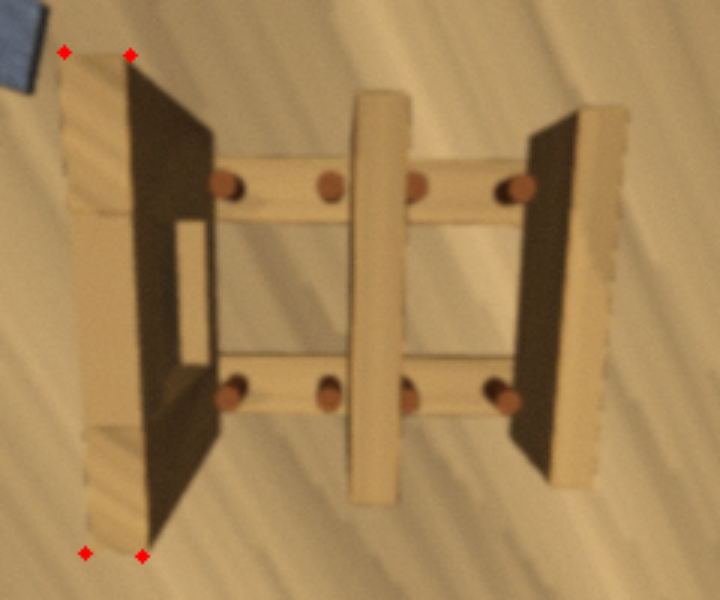

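The recess is confirmed on the inner face. The top-face corners in this crop are about (62,55), (127,57), (148,552) and (88,545), with the slab tops also visible, so I'll fit all three fronts together.

```bash
python3 - <<'E'
from h import *
r=cam('wrist'); f=lambda u,v:[20+v/3,140+u/3]
L=[];Q=[]
for x,z,q in ((.08,.205,[(88,547),(62,54),(127,57),(149,552)]),(0,.145,[(350,502),(357,92),(410,93),(399,503)]),(-.08,.115,[(550,485),(582,107),(628,110),(598,487)])):
    l=[[x+.009,.07,z],[x+.009,-.07,z],[x-.009,-.07,z],[x-.009,.07,z]]
    d=fit(r,[[a-x,b,c] for a,b,c in l],[f(*p) for p in q]); L+=l; Q+=[f(*p) for p in q]
    if x>0: np.save('d.npy',d); D=d
k=fit(r,L,Q); print('door by rack',world(k,(.08,0,0)))
print(np.round(proj(r,[world(k,l) for l in L])-np.array(Q),1).tolist())
E
```

```text
fit [ 0.4665 -0.205 ] -209.37 rms px 1.56
fit [ 0.5365 -0.2437] -208.59 rms px 1.07
fit [ 0.6066 -0.2825] 151.61 rms px 1.16
fit [ 0.5365 -0.2438] 151.09 rms px 1.39
door by rack [ 0.4665062  -0.20508006  0.        ]
[[2.3, 1.0], [-0.9, -1.1], [-1.5, -0.0], [1.0, 0.2], [1.2, -0.3], [-0.8, 0.0], [-0.9, 0.9], [1.1, -0.4], [1.1, -0.2], [-0.5, -0.2], [-1.2, 1.3], [0.7, -1.2]]
```

```bash
python3 - <<'E'
from h import *
to(.4665,-.2051,.25,61.1); to(.4665,-.2051,.179,61.1)
E
```

```text
phi 61.9 rows val [0.1933, -0.2215, 0.2722] 0.0022 n>= 2.9
phi 61.9 rows val [0.1933, -0.2215, 0.5088] 0.0022 n>= 4.2
```

```bash
python3 -m handwheel '[[0.193,-0.222,0.1,0.002],[0.193,-0.222,0.2,0.002],[0.193,-0.222,0.25,0.002],[0.193,-0.222,0.25,0.002],[0.193,-0.222,0.35,0.002],[0.193,-0.222,0.45,0.002],[0.193,-0.222,0.509,0.002],[0.193,-0.222,0.509,0.002],[0.193,-0.222,0.509,0.002]]' 60
python3 -m handwheel '[[0,0,0,0],[0,0,0,0],[0,0,0,0],[0,0,0,0],[0,0,0,0],[0,0,0,0],[0,0,0,0]]' 0 25
python3 -m handwheel '[[0,0,-0.03,0],[0,0,-0.08,0],[0,0,-0.13,0],[0,0,-0.18,0],[0,0,-0.23,0],[0,0,-0.28,0],[0,0,-0.33,0],[0,0,-0.38,0],[0,0,-0.43,0],[0,0,-0.45,0],[0,0,-0.45,0]]'
python3 - <<'E'
from h import *
s=np.load('s.npy'); p=world(s,(.0075,0,.33)); print(p); to(*p,np.degrees(s[2])-90)
o=robot.get_obs(); print(o['time'],o['ft_force'],o['moment'])
E
```

```text
time: 17.12
position: [0.4668, -0.2058, 0.179]
tool_rot: [0.861, 0.509, -0.0, -0.0]
ft_force: [-0.1, 0.3, 0.5]
grip_width: 0.0526
grip_force: 0.0
time: 17.7
position: [0.4664, -0.2051, 0.1793]
tool_rot: [0.861, 0.509, 0.0, 0.0]
ft_force: [-0.7, 0.2, 2.6]
grip_width: 0.017
grip_force: 25.0
time: 18.62
position: [0.4669, -0.2054, 0.3155]
tool_rot: [0.861, 0.509, 0.001, 0.002]
ft_force: [-0.1, -0.6, -2.4]
grip_width: 0.0174
grip_force: 25.0
[0.56019755 0.20372187 0.33      ]
phi 61.17 rows val [1.3448, -0.3851, -0.0501] 0.0486 n>= 10.1
18.6167 [-0.10516953 -0.5993433  -2.42403158] [-0.00571126 -0.0760106  -0.03714735]
```

```bash
python3 -m handwheel '[[0.05,-0.014,-0.03,0],[0.12,-0.034,-0.05,0],[0.22,-0.063,-0.05,0],[0.32,-0.092,-0.05,0],[0.42,-0.12,-0.05,0],[0.52,-0.149,-0.05,0],[0.62,-0.177,-0.05,0],[0.72,-0.206,-0.05,0],[0.82,-0.235,-0.05,0],[0.92,-0.263,-0.05,0],[1,-0.286,-0.05,0],[1,-0.286,-0.05,0]]'
python3 -m handwheel '[[0.06,-0.02,0,0.01],[0.13,-0.04,0,0.02],[0.2,-0.06,0,0.03],[0.27,-0.08,0,0.04],[0.32,-0.095,0,0.0486],[0.345,-0.099,0,0.0486],[0.345,-0.099,0,0.0486],[0.345,-0.099,0,0.0486],[0.345,-0.099,0,0.0486]]'
python3 - <<'E'
from h import *
r=cam('wrist','w5'); r=cam('side','s5')
s=np.load('s.npy'); p=world(s,(.0075,0,.33)); to(*p,np.degrees(s[2])-90)
A=np.hstack([cv2.resize(cv2.imread('pics/w5.png'),(440,330)),cv2.resize(r['frame'][130:310,190:370,::-1],(330,330))]); cv2.imwrite('pics/w5c.png',A)
E
```

```text
time: 19.62
position: [0.5357, 0.1036, 0.3275]
tool_rot: [0.86, 0.511, 0.0, -0.002]
ft_force: [-1.1, 0.7, -2.5]
grip_width: 0.0175
grip_force: 25.0
time: 20.37
position: [0.5594, 0.2029, 0.3284]
tool_rot: [0.928, 0.372, -0.001, 0.0]
ft_force: [0.2, -0.7, -2.1]
grip_width: 0.0171
grip_force: 25.0
phi 43.62 rows val [0.0033, -0.0005, -0.0039] -0.0002 n>= 0.0
```

View pics/w5c.png

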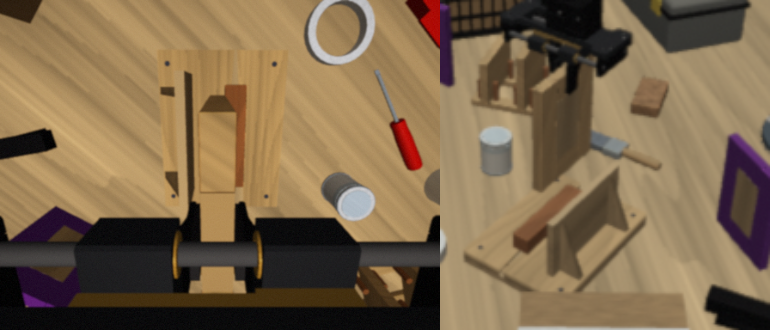

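The wrist view shows the door over the gap, between the batten (col ~240) and the backboard (col ~187). Side view: it hangs upright with its flat face towards the backboard, and the tin stands on the bench.

```bash
python3 -m handwheel '[[0,0,0.05,0],[0,0,0.1,0],[0,0,0.15,0],[0,0,0.2,0],[0,0,0.25,0],[0,0,0.3,0],[0,0,0.35,0],[0,0,0.39,0],[0,0,0.42,0],[0,0,0.438,0],[0,0,0.438,0],[0,0,0.438,0]]'
python3 -m handwheel '[[0,0,0.005,0],[0,0,0.01,0],[0,0,0.01,0]]' | grep -E 'pos|ft'
```

```text
time: 21.47
position: [0.5601, 0.2039, 0.1978]
tool_rot: [0.928, 0.372, 0.0, 0.0]
ft_force: [-0.9, -0.4, -1.7]
grip_width: 0.0173
grip_force: 25.0
position: [0.5599, 0.2041, 0.1949]
ft_force: [-0.1, -0.6, -2.4]
```

```bash
python3 -m handwheel '[[0,0,0.004,0],[0,0,0.004,0]]' | grep -E 'pos|ft'
python3 -m handwheel '[[0,0.004,0,0],[0,0.004,0,0],[0,0.004,0,0]]' | grep -E 'pos|ft'
python3 -m handwheel '[[0,0.003,0,0],[0,0.003,0,0],[0,0.003,0,0]]' | grep -E 'pos|ft'
```

```text
position: [0.5598, 0.2041, 0.1934]
ft_force: [-0.1, -0.1, -2.7]
position: [0.5607, 0.2032, 0.1934]
ft_force: [-0.1, 0.1, -3.1]
position: [0.5613, 0.2025, 0.1934]
ft_force: [1.0, 0.1, -2.8]
```

```bash
python3 -m handwheel '[[0,0.003,0,0],[0,0.003,0,0],[0,0.003,0,0]]' | grep -E 'pos|ft'; python3 -c "
from h import *
for i in range(3):
    o=robot.get_obs(); print(np.round(o['ft_force'],1),np.round(o['moment'],3)); vision.camera('side')"
```

```text
position: [0.5617, 0.202, 0.1933]
ft_force: [-1.1, 0.9, -1.8]
[-1.1  0.9 -1.8] [ 0.076  0.094 -0.077]
[-0.6  0.9 -1.7] [ 0.115  0.084 -0.047]
[-0.1  0.2 -3. ] [ 0.14   0.038 -0.018]
```

```bash
python3 -m handwheel '[[0,0.003,0,0],[0,0.003,0,0],[0,0.003,0,0]]' | grep -E 'pos|ft';  python3 -c "
from h import *
for i in range(3):
    o=robot.get_obs(); print(np.round(o['ft_force'],1),np.round(o['moment'],3)); vision.camera('side')"
```

```text
position: [0.5622, 0.2016, 0.1933]
ft_force: [-1.3, 2.2, -1.4]
[-1.3  2.2 -1.4] [ 0.424  0.294 -0.144]
[-2.   1.1 -1.5] [ 0.342  0.322 -0.128]
[-1.   1.8 -1.5] [ 0.439  0.328 -0.118]
```

```bash
python3 -m handwheel '[[0,0,0.003,0],[0,0,0.003,0]]' | grep -E 'pos|ft'; python3 -m handwheel '[[0,0,0.003,0],[0,0,0.003,0]]' | grep -E 'pos|ft'
```

```text
position: [0.5624, 0.2015, 0.1926]
ft_force: [-1.4, 2.5, 0.3]
position: [0.5629, 0.2017, 0.1924]
ft_force: [-1.4, 2.7, 3.2]
```

```bash
python3 -m handwheel '[[0,0,0.003,0],[0,0,0.003,0]]' | grep -E 'pos|ft'
```

```text
position: [0.563, 0.2016, 0.1923]
ft_force: [-3.2, 2.1, 9.1]
```

```bash
python3 -m handwheel '[[0,0,-0.004,0],[0,0,-0.004,0],[0,0,-0.004,0],[0,0,-0.004,0],[0,0,-0.012,0],[0,0,-0.022,0],[0,0,-0.022,0],[0,0,-0.022,0]]' 32
python3 -m handwheel '[[0,-0.008,0,0],[0,-0.016,0,0],[0,-0.024,0,0],[0,-0.032,0,0],[0,-0.04,0,0],[0,-0.048,0,0],[0,-0.056,0,0],[0,-0.064,0,0],[0,-0.072,0,0],[0,-0.08,0,0],[0,-0.08,0,0],[0,-0.08,0,0]]'
python3 - <<'E'
from h import *
r=cam('side','s6'); r2=cam('wrist','w6')
A=np.hstack([cv2.resize(cv2.imread('pics/w6.png'),(440,330)),cv2.resize(r['frame'][130:310,190:370,::-1],(330,330))]); cv2.imwrite('pics/w6c.png',A)
E
```

```text
time: 24.35
position: [0.5627, 0.2012, 0.1975]
tool_rot: [0.928, 0.372, 0.0, 0.0]
ft_force: [-0.2, 0.5, -0.1]
grip_width: 0.0278
grip_force: 0.0
time: 25.35
position: [0.5458, 0.2188, 0.1973]
tool_rot: [0.928, 0.372, -0.0, -0.0]
ft_force: [-0.7, -0.0, -0.7]
grip_width: 0.0276
grip_force: 0.1
```

View pics/w6c.png

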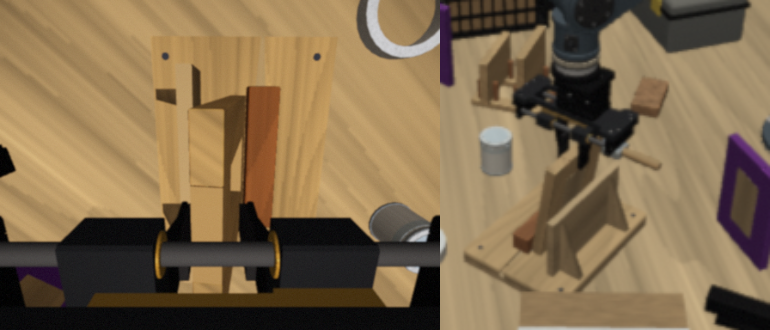

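The door is tilting with the fingers (wrist view, door top at col ~207), and its foot is still beside the batten. I'll carry on with the lean.

```bash
python3 -m handwheel '[[0,-0.008,0,0],[0,-0.016,0,0],[0,-0.024,0,0],[0,-0.032,0,0],[0,-0.04,0,0],[0,-0.048,0,0],[0,-0.056,0,0],[0,-0.064,0,0],[0,-0.072,0,0],[0,-0.08,0,0],[0,-0.088,0,0],[0,-0.094,0,0],[0,-0.094,0,0],[0,-0.094,0,0]]'
python3 -m handwheel '[[0,0,0,0],[0,0,0,0],[0,0,0,0],[0,0,-0.03,0],[0,0,-0.08,0],[0,0,-0.15,0],[0,0,-0.25,0],[0,0,-0.35,0],[-0.05,0,-0.45,0],[-0.12,0,-0.5,0],[-0.2,0,-0.5,0],[-0.2,0,-0.5,0],[-0.2,0,-0.5,0],[-0.2,0,-0.5,0]]' 45
python3 - <<'E'
from h import *
r=cam('side','s7'); r2=cam('wrist','w7'); t=cam('top','t7')
A=np.hstack([cv2.resize(cv2.imread('pics/w7.png'),(480,360)),cv2.resize(r['frame'][150:310,190:330,::-1],(315,360))]); cv2.imwrite('pics/w7c.png',A)
E
```

```text
time: 26.62
position: [0.5264, 0.2391, 0.1973]
tool_rot: [0.928, 0.372, 0.0, 0.0]
ft_force: [-0.3, -0.2, -1.3]
grip_width: 0.0282
grip_force: 0.0
time: 27.78
position: [0.4834, 0.1977, 0.3477]
tool_rot: [0.928, 0.372, 0.001, -0.0]
ft_force: [-0.6, 0.7, -0.8]
grip_width: 0.039
grip_force: 0.0
```

View pics/w7c.png

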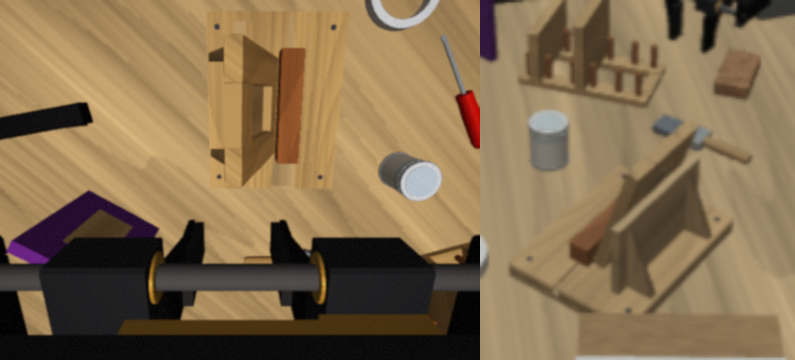

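The door leans on the backboard with its recess outward and the tin upright. The batten and the two other fronts are in place. As a last check, I'll compare the door's outline with the expected leaned pose.

```bash
python3 - <<'E'
from h import *
s=np.load('s.npy'); r=cam('wrist'); t=np.radians(17)
o=vision.outline_of('wrist','door'); b=vision.outline_of('wrist','batten')
print([(round(x['conf'],2),np.round(x['point']),x['mask'].sum()) for x in o])
m=max(o,key=lambda x:x['conf'])['mask'] if not o else min(o,key=lambda x:np.hypot(*(np.array(x['point'])-[105,255])))['mask']
def hull(dx,dy,yaw):
    P=[]
    for X in (0,.018):
        for Y in (-.07,.07):
            for Z in (0,.19):
                a,z=X*np.cos(t)+Z*np.sin(t),-X*np.sin(t)+Z*np.cos(t)
                P.append(world(s,(-.004+dx+a*np.cos(yaw)-Y*np.sin(yaw),dy+Y*np.cos(yaw)+a*np.sin(yaw),.028+max(z,0))))
    q=proj(r,P)[:,::-1]; im=np.zeros((384,512),np.uint8); cv2.fillConvexPoly(im,cv2.convexHull(np.round(q*16).astype(np.int32)),1,shift=4)
    return im>0
iou=lambda a:(a&m).sum()/(a|m).sum()
print('nominal',iou(hull(0,0,0)))
best=max((iou(hull(x/1e3,y/1e3,np.radians(w))),x,y,w) for x in range(-4,9,2) for y in range(-8,9,2) for w in np.arange(-4,4.1,1)); print(best)
print('batten',[(round(x['conf'],2),(ray(r,x['point'],.049)-world(s,(-.02,0,.049))).round(4)) for x in b])
E
```

```text
[(0.92, array([244.,  82.]), np.int64(5690)), (0.6, array([117., 263.]), np.int64(7935))]
nominal 0.9612611511670537
(np.float64(0.9612611511670537), 0, 0, np.float64(0.0))
batten [(0.72, array([-0.2545,  0.2473, -0.    ])), (0.57, array([ 0.0026,  0.0028, -0.    ])), (0.55, array([-0.0416,  0.0479, -0.    ]))]
```

```bash
python3 -c "
from rig import job
print(job.hand_in())"
```

```text
the job is handed in; nothing more can be done
None
```

I've handed in the finished job. The tin stands upright on the bench, the batten is wedged home (about 22 N), and the door leans centred and square on the backboard, recess outward. The other two fronts are still in the rack, and it took about 28 s of the 67 s allowed.

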